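# Hang the parts bin on the louvre stand

## Robot

A 6-joint arm with a two-finger parallel gripper is mounted at the origin on the work surface. World frame = base frame: x ahead of the robot, y to its left, z up, the work surface at z = 0. Lengths are in m, angles in rad, forces in N, time in s.
With the tool pointing down it reaches from about 0.375 to 0.975 m from the base axis. Payload 3.8 kg.
Tool frame: the origin (TCP) lies at the very end of the fingers, on their centre line; the grasp point (between the pads) lies 19 mm behind it; z points along the fingers, y is the direction in which the jaws open and shut (so a half turn about z gives the same grasp; the last joint's range is limited). The gripper opens to 85 mm and grips with 20 to 120 N. Pads are 22 mm wide; open, the fingers measure 114 mm over their backs; the gripper's body (76 mm by 85 mm) begins 54 mm behind the grasp point. The pads swing forward as they close: fully open they stand 13 mm farther back than shut.
Start: joints at [-1.234, 0.264, 1.604, -0, 1.274, -0.037], TCP at [0.246, -0.628, 0.231] pointing down, gripper open.
Joint ranges: [-2.63, 2.63], [-0.94, 2.18], [0.31, 2.57], [-1.31, 4.45], [0, 2.66], [-2.55, 2.55]. Speed limits (rad/s): [2.57, 2.57, 3.14, 3.14, 3.14, 3.14].

## Interface

Orientations are given as a rotation vector (axis times angle).
In Python, from workcell import bot, viewer gives the robot as it stands.
- The arm moves only by the tool jog_arm, never from a script. Its argument "motion" is a list of rows, each an object of numbers: "dx", "dy", "dz": the shift along the world's x, y, z in cm; "turn": the turn about the world's z in rad. A call has 1 to 12 rows; each row shifts and turns the commanded pose from where the row before left it; what a row does not reach is not made up. A row lasts 1/12 s, in which the tool goes at most 41.7 mm and 7.16 degrees, less where a joint would pass 70% of its speed; a pose out of reach is approached as far as the arm can. A call is refused whole if a number of a shift passes 4.17 or a number of a turn 0.125, either way. A call with a gripper value outside its range is refused whole. "fingers" is the finger opening in cm, from 0 to 8.54, set as the call begins (left out, the last holds). The fingers move at their own pace and stop on an object; "grip_force" is the grip in N (left out, the last holds). Time passes only in rows, so rows that do not move let the fingers close. It gives the time, the measured TCP pose, the force and the opening at its end, in the units of the state.
- bot.read_state(): the state, without advancing time (a new reading comes with each control period).
- viewer.read_camera(name): name is "scene" or "side" or "wrist"; returns (picture, depth): 384x512x3 uint8, red, green, blue; 384x512 float32, m along the optical axis (not along the pixel's ray), 0 where there is no reading.
- viewer.camera_info(name): a dict with "vertical_fov" (degrees; the focal length in pixels is half the picture's height over the tangent of half this angle, whatever the lens; pixels are square), "cx", "cy" (the principal point, pixels), "R" (3x3) and "t" (3): a world point X has camera coordinates R X + t. Camera axes: x right, y down, z forward; pixel columns grow to the right and rows downward; lengths in m; the calibration is good to about 2 mm. The wrist camera is an equidistant fisheye: a pixel r from the principal point sees the ray r / f radians off the axis. A picture is of the moment at which its call begins: read the wrist's pose just before it. camera_info takes no time and is no camera call; for the wrist camera it gives the pose at the moment of the call.
- bot.finish_job(): hands the job in, once; it reports no verdict.
The state is a dict: "time": time; "q": joint angles; "joint_vel": joint speeds; "joint_torque": joint torques, N m; "tool_pos": TCP position; "tcp_rot": TCP orientation; "wrist_force": force on the tool from outside, world axes, zero at the start; "torque": the same for the moment, N m; "width": opening from 0.0 (shut) to 1.0 (fully open).
Only numpy, scipy, OpenCV 4.12 (cv2) and the standard library are available. Lean on these libraries where they do the work, as an engineer would, in place of code of your own. Each camera call takes 0.05 s, during which the arm holds its last target. There are 200 camera calls.

## Task

Of the two grey parts bins, take the one with the hooked lip along its back and hang it on the top louvre of the metal louvre stand: hook it on gently at the open stretch, with the lip fully down behind the louvre, then slide it along the louvre, under the steel keeper, until it is up against the end stop. Leave it hanging there level and released, never knock or press it hard against the stand, and leave the other things on the bench as they are.

Things in the scene. Friction and masses are not known exactly. Their poses are not given: they have to be found in the camera images.
- bin: Grey plastic bin with a hooked lip on its back (+x) wall, 0.18 to 0.35 kg. Origin: centre of its underside; z up. 100 (x) by 90 (y) by 60 high, walls 3. Hung rightly on the louvre, its x axis points as the stand's x, its underside is about 112 above the bench and its centre 61 to 64 in front of the plate face, nose (-x) down by up to 0.1 rad.
- bin_tab (a point): Grip point on the bin's handle tab, 80 above the underside, over the bin's centre; axes as the bin's. The tab is 10 thick (x), 50 wide (y), free above the bin's rim from 60 to 95 above the underside. Grip it across its thickness, jaws closing along x.
- bin_lip (a point): Middle of the lower edge of the lip's flange: x = 59, 42 above the underside; axes as the bin's. Lip 70 wide (y): a bridge from the wall (x = 50) to x = 61, 56 to 60 above the underside, and the flange hanging from it, x = 57 to 61. The pocket between wall and flange is 7 wide.
- stand: Louvre stand, fixed. Origin on the bench, z up. Its upright plate (340 long in y, 20 to 215 above the bench) faces -x and sits on adjustable stand-offs: the face lies anywhere from x = 0 to x = -60, unknown, to be found by touch; it does not yield in this job. Louvre, slat, stop and keeper move with it. A slanting slat below (lower edge 116 above the bench, 10 before the face) steadies the bin's back.
- louvre_open (a point): Stand frame (0, -65, 170): open stretch of the louvre, at the level of its top edge; axes as the stand's. Louvre: upright tongue 4 thick, its back 7 and front 11 before the plate face, y = -160 to 120; slot behind it 7 wide, floor 150 above the bench. Bin underside at 128 or more: flange is on top of the tongue, not behind. Hook on with the bin centre at y = -110 to -20.
- end_stop (a point): Stand frame (0, 110, 170); axes as the stand's. End stop: steel block, face at y = 110, reaching 45 before the plate face, 144 to 188 above the bench; the bin against it has its centre at y = 65. Keeper: steel strip 182 to 188 above the bench, 18 deep, over y = 24 to 116: the lip cannot be lowered there, only slid in from the open stretch towards +y.
- plain_bin: Bystander: the same grey bin with a handle tab but without a lip (100 by 90 by 60, tab top 95). Origin: centre of the underside.
- tube_rack: Bystander: white rack of capped tubes, 70 by 100 by 72 high. Origin: centre of the underside.
- card_stack: Bystander: stack of paper sample cards, 85 by 120 by 31 high. Origin: centre of the underside.
- bottle_a: Bystander: amber bottle, 56 across, 130 high. Origin: centre of the underside.
- bottle_b: Bystander: amber bottle, 56 across, 130 high. Origin: centre of the underside.
- cup: Bystander: white cup, 70 across, 80 high. Origin: centre of the underside.
There are look-alikes about, which are no part of the job. Leave any green, purple or red look-alike of the bin alone.

How it is judged:
On the way, in this order (a step that is already met when the one before it is completed fails the run):
1. the hooked bin is lifted clear of the bench (height (world z) of bin above 0.06 m), for 0.2 s.
2. its lip is fully down behind the louvre on the open stretch, short of the keeper (x of bin in the frame of stand between -0.136 and -0.055 m and z of bin in the frame of stand between 0.104 and 0.1195 m and angle between bin's own z axis and vertical below 0.14 rad and angle between the x axis of bin and the x axis of stand, either way round below 0.14 rad and y of bin in the frame of stand between -0.13 and 0 m and contact force between bin and stand above 0.3 N), for 0.1 s.
At the end, for the whole second after the job is handed in: The bin hangs at rest, released, on the top louvre, lip fully down: underside centre 104 to 119.5 mm above the bench and 55 to 136 mm in front of the stand origin, tilt and misalignment under 0.14 rad, centre at y = 60 to 70 mm of the stand (within 5 mm of the end stop) (x of bin in the frame of stand between -0.136 and -0.055 m and z of bin in the frame of stand between 0.104 and 0.1195 m and angle between bin's own z axis and vertical below 0.14 rad and angle between the x axis of bin and the x axis of stand, either way round below 0.14 rad and y of bin in the frame of stand between 0.06 and 0.07 m and contact force between bin and stand above 0.5 N and linear speed of bin below 0.02 m/s and angular speed of bin below 0.2 rad/s); the robot touches nothing.
It fails at once if the bin is pressed or knocked against the stand with more than 20 N (contact force between bin and stand above 20 N).
It fails at once if the arm or fingers press the stand with more than 25 N (contact force between any of the arm, the fingers and stand above 25 N).
It fails at once if a bystander is moved by more than 15 mm (distance of any of plain_bin, tube_rack, card_stack, bottle_a, bottle_b, cup from where it was at the start of the episode above 0.015 m).
It also fails if it takes over 64 s, if anything falls off the work surface, if the arm or the gripper's body presses on something with over 40 N, if the wrist force passes 120 N, or if a joint passes its speed limit or range.

## Working session

There is one attempt and no reset: what is moved stays moved. The work goes in short steps, Python scripts to look and compute and a tool call to move; the robot and the scene stay as the last step left them, time stands still between calls to the robot, and variables do not carry over. Pictures are saved under pics/ and viewed, about 8 in all and at most 12, crops included, and the job is handed in when it is done.

Besides the shell and the picture viewer there is one more tool, called after "Request:" as name(argument=value, ...) on one line, values as JSON. jog_arm: Moves the arm, as the interface text tells. Its arguments: {"type":"object","properties":{"motion":{"type":"array"},"fingers":{"type":"number"},"grip_force":{"type":"number"}},"required":["motion"]}

```bash
ls; mkdir -p pics; cat > h.py <<'E'
import numpy as np, cv2
from workcell import bot, viewer
def grab(n):
    i=viewer.camera_info(n); p,d=viewer.read_camera(n)
    np.savez(f'{n}.npz',p=p,d=d,R=i['R'],t=i['t'],c=[i['cx'],i['cy'],192/np.tan(np.radians(i['vertical_fov'])/2)])
    return p,d
def cloud(n):
    z=np.load(f'{n}.npz'); d=z['d']; cx,cy,f=z['c']
    v,u=np.mgrid[0:384,0:512]
    if n=='wrist':
        r=np.hypot(u-cx,v-cy)+1e-9; k=np.tan(np.minimum(r/f,1.5))/r
        X=np.stack([(u-cx)*k*d,(v-cy)*k*d,d],-1)
    else: X=np.stack([(u-cx)/f*d,(v-cy)/f*d,d],-1)
    W=(X-z['t'])@z['R']; W[d==0]=np.nan
    return W,z['p']
E
python3 - <<'E'
from h import *
s=bot.read_state(); print(s)
ps=[]
for n in('scene','side'):
    p,d=grab(n); ps.append(p); i=viewer.camera_info(n); print(n,-np.array(i['R']).T@i['t'],np.array(i['R'])[2],i['vertical_fov'])
for n,p in zip(('scene','side'),ps): cv2.imwrite(f'pics/{n}0.png',cv2.resize(p[:,:,::-1],(800,600),interpolation=cv2.INTER_CUBIC))
E
```

```text
pics
{'time': 0.0, 'q': array([-1.23393711e+00,  2.64742640e-01,  1.60535736e+00, -3.39055483e-05,
        1.27369167e+00, -3.68881970e-02]), 'joint_vel': array([ 0.00038803,  0.00050573, -0.00058457,  0.00116373,  0.00159599,
       -0.0003867 ]), 'joint_torque': array([ 7.60823987e-04, -5.15110838e+01, -3.67313254e+01,  6.73699219e-05,
        1.29003549e-02, -3.94032753e-06]), 'tool_pos': array([ 0.2462042 , -0.62772407,  0.22997809]), 'tcp_rot': array([-3.08476242e+00, -5.83282334e-01,  5.66087074e-04]), 'wrist_force': array([-0.09568759,  0.75819198, -0.32779687]), 'torque': array([-0.01725934, -0.0538731 , -0.00988137]), 'width': 0.9987691244642736}
scene [ 1.61085644 -0.07723088  1.10361712] [-0.74338225 -0.00622779 -0.66883783] 42.47138707596851
side [0.40650645 0.79985343 0.90815129] [ 0.11645169 -0.74501335 -0.65680599] 53.43574443853057
```

View pics/scene0.png

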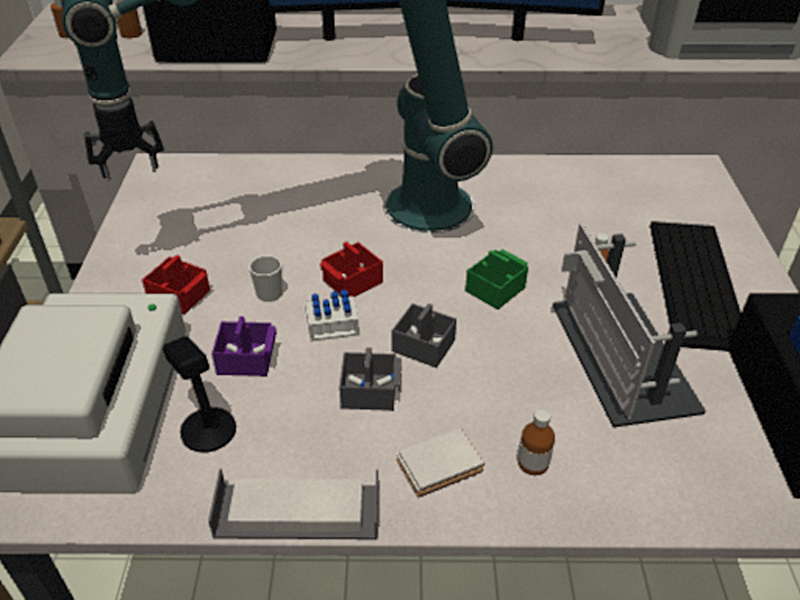

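View pics/side0.png

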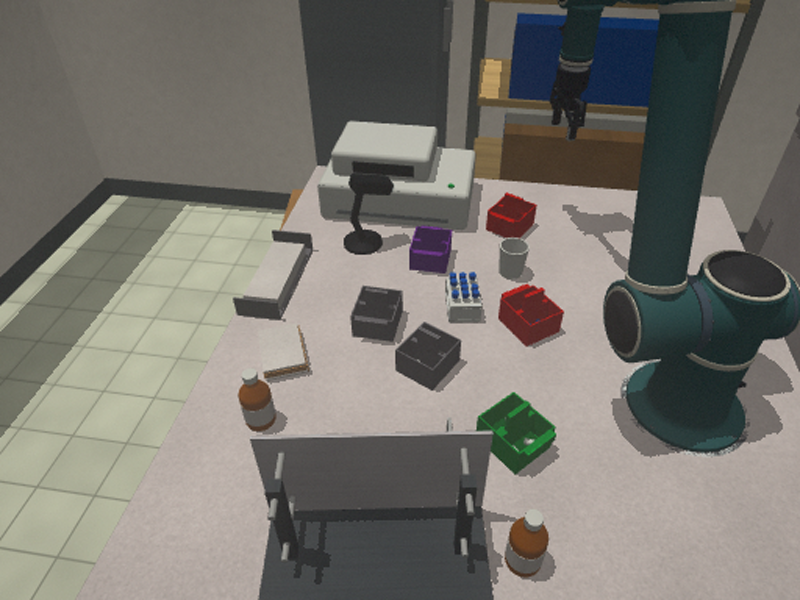

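Scene picture: two dark-grey bins at (424,333) and (369,380) are the candidates. The red, green and purple ones are look-alikes. The stand is at right, louvres facing image left (world -y), and the block near (580,258) is likely the end stop. I'll enlarge the bins.

```bash
python3 - <<'E'
from h import *
a=np.load('scene.npz')['p'][:,:,::-1]; b=np.load('side.npz')['p'][:,:,::-1]
g=lambda im,x,y,w,h:cv2.resize(np.clip(im[y:y+h,x:x+w]*1.5,0,255).astype(np.uint8),(400,300),interpolation=cv2.INTER_CUBIC)
A=g(a,212,190,84,63+5); B=g(b,220,178,80,70); C=g(a,350,140,112,140); D=g(b,150,260,170,110)
cv2.imwrite('pics/crop1.png',np.vstack([np.hstack([A,B]),np.hstack([C,D])]))
for n in('scene','side'):
    W,p=cloud(n)
    i=p.astype(int); grey=(abs(i[...,0]-i[...,1])<14)&(abs(i[...,1]-i[...,2])<14)
    m=(W[...,2]>.012)&(W[...,2]<.11)&(W[...,0]>.3)&(W[...,0]<.9)&(abs(W[...,1])<.25)&(i.max(-1)<120)&grey
    k,l,st,c=cv2.connectedComponentsWithStats(m.astype(np.uint8))
    for j in range(1,k):
        if st[j,4]>150:
            P=W[l==j]; top=P[(P[:,2]>.052)]; rim=P[(P[:,2]>.052)&(P[:,2]<.066)]; tab=P[P[:,2]>.085]
            print(n,st[j],P.min(0).round(3),P.max(0).round(3))
            for nm,q in(('rim',rim),('tab',tab)):
                if len(q)>4:
                    r=cv2.minAreaRect((q[:,:2]*1000).astype(np.float32)); print(nm,len(q),r, q[:,:2].mean(0).round(4), q[:,2].max().round(4))
W,p=cloud('scene')
m=(W[...,2]>.1)&(W[...,1]>.2)&(W[...,0]>.3)&(W[...,0]<.95)&(W[...,1]<.6)
P=W[m]; print(P.min(0),P.max(0)); 
E
```

```text
scene [251 195  41  38 947] [ 0.437 -0.086  0.012] [0.564 0.04  0.1  ]
rim 242 ((498.561767578125, -24.144668579101562), (101.2869644165039, 98.89201354980469), 63.254600524902344) [ 0.5066 -0.0243] 0.0659
tab 52 ((500.940185546875, -24.648969650268555), (10.053703308105469, 47.89609909057617), 63.45146942138672) [ 0.5034 -0.0254] 0.0997
scene [217 223  40  38 958] [ 0.573 -0.182  0.012] [ 0.674 -0.071  0.101]
rim 283 ((623.5900268554688, -125.43411254882812), (109.04985809326172, 96.86286163330078), 87.52430725097656) [ 0.6328 -0.116 ] 0.0659
tab 53 ((625.5281372070312, -132.1311798095703), (10.571610450744629, 49.08870315551758), 87.71368408203125) [ 0.6294 -0.1316] 0.1006
scene [331 280  23  21 223] [0.788 0.131 0.014] [0.821 0.185 0.07 ]
rim 51 ((806.90234375, 156.0333251953125), (55.20650100708008, 23.585859298706055), 79.17460632324219) [0.8099 0.154 ] 0.0656
side [160 171  28  32 252] [ 0.836 -0.249  0.012] [ 0.9   -0.103  0.055]
rim 7 ((870.6428833007812, -106.07083892822266), (3.586334466934204, 53.819515228271484), 87.55786895751953) [ 0.8719 -0.1066] 0.0549
side [225 183  
[... 309 characters left out ...]
7 -0.1284] 0.0991
side [287 196  21   9 158] [ 0.4   -0.171  0.012] [ 0.468 -0.153  0.05 ]
side [ 253  206   42   41 1059] [ 0.435 -0.086  0.012] [0.559 0.043 0.098]
rim 273 ((496.6545715332031, -22.980934143066406), (102.90030670166016, 91.32569122314453), 62.7574577331543) [ 0.4957 -0.0176] 0.0659
tab 73 ((495.9969787597656, -22.82455825805664), (13.421588897705078, 48.8098030090332), 61.0958366394043) [ 0.4967 -0.0213] 0.0982
side [155 253  21  20 206] [0.758 0.151 0.018] [0.807 0.191 0.065]
rim 58 ((777.0387573242188, 175.78453063964844), (53.31829071044922, 23.12351417541504), 33.89072799682617) [0.7751 0.1792] 0.0651
[0.30014063 0.24218021 0.10000157] [0.79632338 0.59997108 0.22169168]
```

View pics/crop1.png

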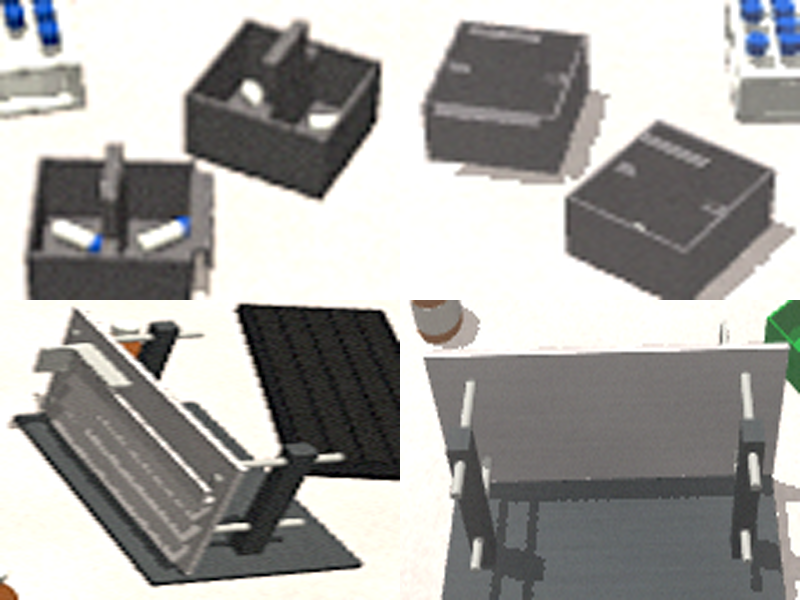

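Top-left crop: the lower-left bin (scene 369,380) has a ledge/lip along its right (+y) side, also seen in the side view at crop (490,115) with a 109–114 mm depth against about 100. The other bin has no lip. So the target is the bin at about (0.624,-0.130). Now I'll fit the stand.

```bash
python3 - <<'E'
from h import *
from scipy.spatial.transform import Rotation as Ro
W,p=cloud('scene'); 
box=lambda W,z0,z1:(W[...,2]>z0)&(W[...,2]<z1)&(W[...,1]>.22)&(W[...,1]<.5)&(W[...,0]>.3)&(W[...,0]<.85)
# plate RANSAC with normal near horizontal
P=W[box(W,.19,.222)]; rng=np.random.default_rng(0)
best=0
for _ in range(500):
    a,b=P[rng.choice(len(P),2,False),:2]; n=np.array([-(b-a)[1],(b-a)[0]]); L=np.linalg.norm(n)
    if L<.1: continue
    n/=L; m=abs((P[:,:2]-a)@n)<.003
    if m.sum()>best: best=m.sum(); Q=P[m]
c=Q[:,:2].mean(0); u,s,v=np.linalg.svd(Q[:,:2]-c); d=v[0]; 
if d[0]>0: d=-d     # stand y
x=np.array([d[1],-d[0]])  # stand x : y rotated -90
print('plate',len(Q),'of',len(P),'y dir',d,'x dir',x,'yaw',np.degrees(np.arctan2(x[1],x[0])),'c',c,'resid',s[1]/np.sqrt(len(Q)))
for nm in('scene','side'):
    W,p=cloud(nm); S=W[box(W,.005,.235)]; a=(S[:,:2]-c)@x*1000; b=(S[:,:2]-c)@d*1000; z=S[:,2]*1000
    for lo in range(0,235,10):
        m=(z>=lo)&(z<lo+10)&(b>-250)&(b<250)
        if m.sum()>3: print(nm,lo,m.sum(),'a pct',np.percentile(a[m],[2,25,50,75,98]).round(0),'b',np.percentile(b[m],[1,99]).round(0))
# stop: points in front 
W,p=cloud('scene'); S=W[box(W,.14,.2)]; a=(S[:,:2]-c)@x*1000; b=(S[:,:2]-c)@d*1000; z=S[:,2]*1000
m=(a<-22)&(b>0);  print('stop',m.sum(),np.c_[a,b,z][m].min(0),np.c_[a,b,z][m].max(0)); print(np.c_[a,b,z][m].round(0)[::3].tolist()[:40])
E
```

```text
plate 575 of 817 y dir [-0.98321145 -0.18246985] x dir [-0.18246985  0.98321145] yaw 100.51365455646821 c [0.55403418 0.31182791] resid 0.0013501525602583376
scene 0 661 a pct [-111.  -41.   -6.  110.  209.] b [-246.  241.]
scene 10 1805 a pct [-26.  -8.  58. 127. 206.] b [-154.  181.]
scene 20 60 a pct [ -1.   2.  60.  90. 208.] b [-154.  187.]
scene 30 97 a pct [-10.  -9.  -3.  57.  76.] b [-153.  178.]
scene 40 253 a pct [-12.  -9.  -7.  -4.  72.] b [-152.  166.]
scene 50 258 a pct [-8. -5. -3. -1. 76.] b [-151.  181.]
scene 60 132 a pct [ -5.  -1.  41.  65. 103.] b [-152.  182.]
scene 70 99 a pct [-11.  -9.  -3.  57.  78.] b [-155.  181.]
scene 80 277 a pct [-12.  -9.  -7.  -4.  76.] b [-152.  192.]
scene 90 275 a pct [-8. -4. -3. -0. 89.] b [-151.  226.]
scene 100 99 a pct [-4. -2.  0. 65. 93.] b [-151.  233.]
scene 110 106 a pct [-11.  -9.  -2.  60.  78.] b [-154.  238.]
scene 120 302 a pct [-12.  -8.  -6.  -1.  81.] b [-153.  236.]
scene 130 183 a pct [-8. -5. -3. 62. 87.] b [-153.  242.]
scene 140 119 a pct [-39. -11.  -0.  61.  78.] b [-153.  156.]
scene 150 261 a pct [-42. 
[... 1848 characters left out ...]
0, 190.0], [-41.0, 125.0, 191.0], [-29.0, 129.0, 187.0], [-48.0, 122.0, 191.0], [-34.0, 131.0, 183.0], [-27.0, 126.0, 185.0], [-43.0, 125.0, 184.0], [-32.0, 127.0, 181.0], [-22.0, 127.0, 180.0], [-40.0, 130.0, 176.0], [-30.0, 130.0, 175.0], [-45.0, 132.0, 172.0], [-37.0, 127.0, 174.0], [-29.0, 124.0, 175.0], [-42.0, 130.0, 169.0], [-34.0, 126.0, 171.0], [-25.0, 125.0, 170.0], [-37.0, 132.0, 163.0], [-28.0, 130.0, 163.0], [-41.0, 129.0, 162.0], [-31.0, 130.0, 159.0], [-44.0, 134.0, 154.0], [-38.0, 127.0, 158.0], [-30.0, 124.0, 160.0], [-44.0, 127.0, 156.0], [-37.0, 122.0, 158.0], [-24.0, 127.0, 153.0], [-40.0, 128.0, 150.0], [-29.0, 130.0, 148.0], [-46.0, 127.0, 149.0], [-38.0, 124.0, 149.0]]
```

Stand: plate face line fits well (1.3 mm residual), stand x yaw about 100.5°, plate centre at b≈17 and stop face at b≈127, which agrees with the given 110. Now moving over the bin.

Request:
jog_arm(motion=[{"dx": 1.7,"dy": 3.1,"dz": 0.5,"turn": -0.04},{"dx": 1.7,"dy": 3.1,"dz": 0.5,"turn": -0.04},{"dx": 1.7,"dy": 3.1,"turn": -0.04},{"dx": 1.7,"dy": 3.1,"turn": -0.04},{"dx": 1.7,"dy": 3.1,"turn": -0.04},{"dx": 1.7,"dy": 3.1,"turn": -0.04},{"dx": 1.7,"dy": 3.1,"turn": -0.04},{"dx": 1.7,"dy": 3.1,"turn": -0.04},{"dx": 1.8,"dy": 3.0,"turn": -0.04},{"dx": 2.5,"dy": 2.4,"turn": -0.04},{"dx": 2.5,"dy": 2.4,"turn": -0.02},{"dx": 2.5,"dy": 2.4}], fingers=5.0, grip_force=40)

```text
validation failed for argument at $.mo...
```

Request:
jog_arm(motion=[{"dx": 2.5,"dy": 2.4},{"dx": 2.5,"dy": 2.4},{"dx": 2.5,"dy": 2.4},{"dx": 2.5,"dy": 2.4},{"dx": 2.5,"dy": 2.5},{"dx": 2.0,"dy": 2.0},{},{}])

```text
validation failed for argument at $.mo...
```

```bash
cat >> h.py <<'E'
from scipy.spatial.transform import Rotation as Ro
c=np.array([.55403,.31183]); X=np.array([-.18247,.98321]); D=np.array([-.98321,-.18247])
def st():
    s=bot.read_state(); M=Ro.from_rotvec(s['tcp_rot']).as_matrix(); y=M[:,1]; p=s['tool_pos']
    print('t %.2f'%s['time'],'tcp',p.round(4),'yaw',round(np.degrees(np.arctan2(y[1],y[0]))%180,2),'z',M[:,2].round(3),'F',s['wrist_force'].round(2),'T',s['torque'].round(2),'w',round(s['width'],3),'stand a,y mm',((p[:2]-c)@X*1e3).round(1),((p[:2]-c)@D*1e3-17).round(1)); return s
E
python3 - <<'E'
from h import *
st(); p,d=grab('wrist'); cv2.imwrite('pics/w1.png',cv2.resize(p[:,:,::-1],(800,600)))
W,p=cloud('wrist')
for lo,hi in((.088,.105),(.05,.066)):
    m=(W[...,2]>lo)&(W[...,2]<hi)&(abs(W[...,0]-.624)<.09)&(abs(W[...,1]+.13)<.09)
    q=W[m]
    if len(q)>4: print(lo,len(q),cv2.minAreaRect((q[:,:2]*1000).astype(np.float32)),q.mean(0).round(4))
E
```

```text
t 0.10 tcp [ 0.2463 -0.6277  0.2301] yaw 111.42 z [-0.001  0.002 -1.   ] F [ 0.27 -0.3  -0.78] T [-0.03 -0.04 -0.02] w 1.002 stand a,y mm -867.6 457.1
```

View pics/w1.png

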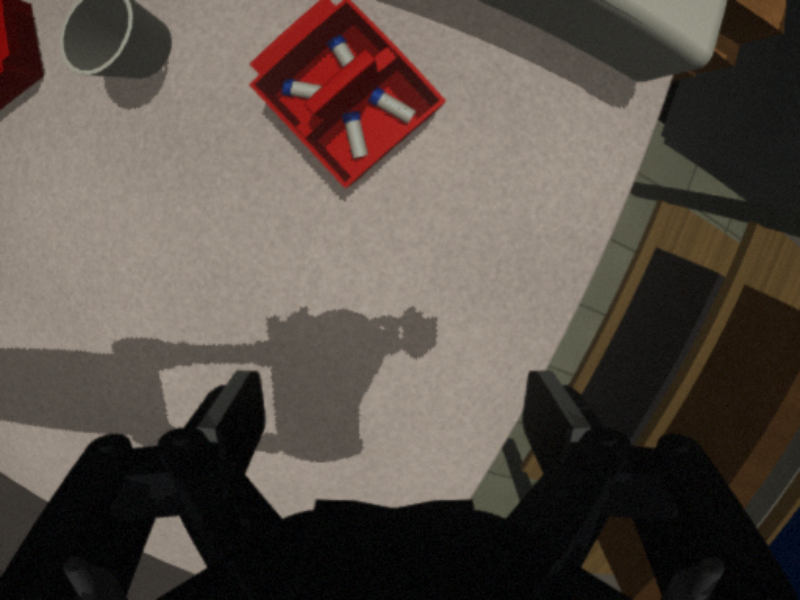

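The move was refused, so this picture only shows the start pose with a red look-alike. Most likely each row needs all four keys.

Request:
jog_arm(motion=[{"dx": 1.7,"dy": 3.1,"dz": 0.5,"turn": -0.04},{"dx": 1.7,"dy": 3.1,"dz": 0.5,"turn": -0.04},{"dx": 1.7,"dy": 3.1,"dz": 0,"turn": -0.04},{"dx": 1.7,"dy": 3.1,"dz": 0,"turn": -0.04},{"dx": 1.7,"dy": 3.1,"dz": 0,"turn": -0.04},{"dx": 1.7,"dy": 3.1,"dz": 0,"turn": -0.04},{"dx": 1.7,"dy": 3.1,"dz": 0,"turn": -0.04},{"dx": 1.7,"dy": 3.1,"dz": 0,"turn": -0.04},{"dx": 1.8,"dy": 3.0,"dz": 0,"turn": -0.04},{"dx": 2.5,"dy": 2.4,"dz": 0,"turn": -0.04},{"dx": 2.5,"dy": 2.4,"dz": 0,"turn": -0.02},{"dx": 2.5,"dy": 2.4,"dz": 0,"turn": 0}], fingers=5.0, grip_force=40)

```text
time: 1.15
tool_pos: [0.4761, -0.2768, 0.2412]
tcp_rot: [3.141, -0.074, -0.0]
wrist_force: [0.1, -1.0, 0.3]
width: 0.589
```

Request:
jog_arm(motion=[{"dx": 2.5,"dy": 2.4,"dz": 0,"turn": 0},{"dx": 2.5,"dy": 2.4,"dz": 0,"turn": 0},{"dx": 2.5,"dy": 2.4,"dz": 0,"turn": 0},{"dx": 2.5,"dy": 2.4,"dz": 0,"turn": 0},{"dx": 2.6,"dy": 2.7,"dz": 0,"turn": 0},{"dx": 0,"dy": 0,"dz": 0,"turn": 0},{"dx": 0,"dy": 0,"dz": 0,"turn": 0},{"dx": 0,"dy": 0,"dz": 0,"turn": 0}])

```text
time: 1.82
tool_pos: [0.601, -0.1553, 0.2407]
tcp_rot: [3.141, -0.071, -0.002]
wrist_force: [-0.6, -0.2, -0.7]
width: 0.586
```

```bash
python3 - <<'E'
from h import *
st(); p,d=grab('wrist'); cv2.imwrite('pics/w2.png',cv2.resize(p[:,:,::-1],(800,600)))
W,p=cloud('wrist')
for lo,hi in((.088,.105),(.05,.066)):
    m=(W[...,2]>lo)&(W[...,2]<hi)&(abs(W[...,0]-.624)<.09)&(abs(W[...,1]+.13)<.09)
    q=W[m]
    if len(q)>4: print(lo,len(q),cv2.minAreaRect((q[:,:2]*1000).astype(np.float32)),q.mean(0).round(4))
E
```

```text
t 1.82 tcp [ 0.601  -0.1553  0.2407] yaw 87.41 z [-0.001 -0.    -1.   ] F [-0.61 -0.23 -0.72] T [ 0.07  0.03 -0.02] w 0.586 stand a,y mm -467.9 22.1
0.088 510 ((623.43994140625, -131.3878936767578), (10.03908920288086, 49.379215240478516), 87.35557556152344) [ 0.6234 -0.1316  0.0956]
0.05 2199 ((600.29931640625, -111.75947570800781), (137.44369506835938, 137.77651977539062), 87.38739776611328) [ 0.6198 -0.1126  0.0593]
```

View pics/w2.png

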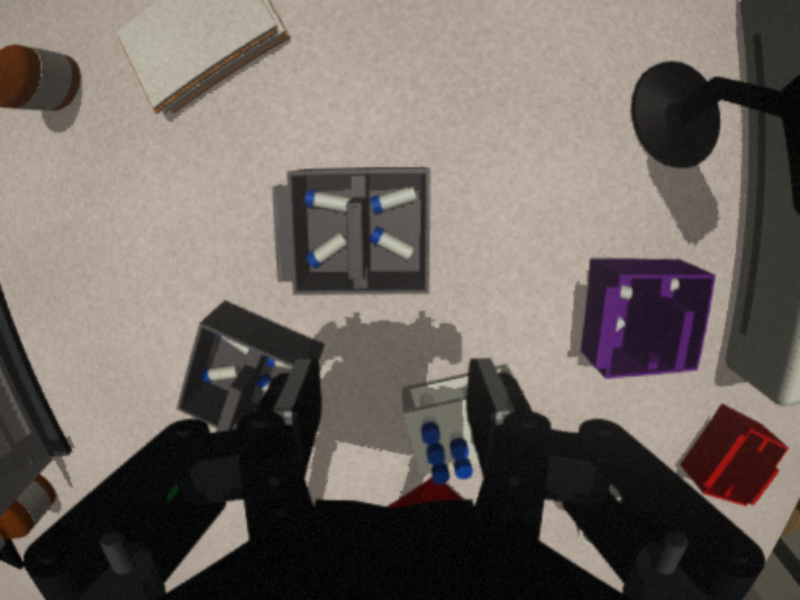

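Wrist view: the target bin's tab is at (355,245) with the lip at left (283,235), i.e. +y. The tab centre is (0.6234,-0.1314) at yaw 87.4°, agreeing with the fixed cameras. Descend and grip.

Request:
jog_arm(motion=[{"dx": 1.1,"dy": 1.2,"dz": 0,"turn": 0},{"dx": 1.14,"dy": 1.19,"dz": 0,"turn": 0},{"dx": 0,"dy": 0,"dz": -3,"turn": 0},{"dx": 0,"dy": 0,"dz": -3,"turn": 0},{"dx": 0,"dy": 0,"dz": -3,"turn": 0},{"dx": 0,"dy": 0,"dz": -3,"turn": 0},{"dx": 0,"dy": 0,"dz": -2.5,"turn": 0},{"dx": 0,"dy": 0,"dz": -1.5,"turn": 0},{"dx": 0,"dy": 0,"dz": -1.0,"turn": 0},{"dx": 0,"dy": 0,"dz": -0.5,"turn": 0},{"dx": 0,"dy": 0,"dz": 0,"turn": 0},{"dx": 0,"dy": 0,"dz": 0,"turn": 0}])

```text
time: 2.87
tool_pos: [0.6249, -0.1316, 0.0673]
tcp_rot: [3.14, -0.073, 0.003]
wrist_force: [1.0, -0.8, 0.7]
width: 0.59
```

Request:
jog_arm(motion=[{"dx": -0.1,"dy": 0,"dz": -0.3,"turn": 0},{"dx": 0,"dy": 0,"dz": 0,"turn": 0}])

```text
time: 3.03
tool_pos: [0.6237, -0.1317, 0.0645]
tcp_rot: [3.14, -0.073, 0.003]
wrist_force: [0.1, -0.5, 0.1]
width: 0.588
```

Request:
jog_arm(motion=[{"dx": 0,"dy": 0,"dz": 0,"turn": 0},{"dx": 0,"dy": 0,"dz": 0,"turn": 0},{"dx": 0,"dy": 0,"dz": 0,"turn": 0},{"dx": 0,"dy": 0,"dz": 0,"turn": 0},{"dx": 0,"dy": 0,"dz": 0,"turn": 0},{"dx": 0,"dy": 0,"dz": 0,"turn": 0},{"dx": 0,"dy": 0,"dz": 0,"turn": 0},{"dx": 0,"dy": 0,"dz": 0,"turn": 0}], fingers=0, grip_force=70)

```text
time: 3.7
tool_pos: [0.6234, -0.1316, 0.0639]
tcp_rot: [3.141, -0.073, 0.002]
wrist_force: [0.1, -0.1, 4.4]
width: 0.106
```

Request:
jog_arm(motion=[{"dx": 0,"dy": 0,"dz": 0.5,"turn": 0},{"dx": 0,"dy": 0,"dz": 1.5,"turn": 0},{"dx": 0,"dy": 0,"dz": 2,"turn": 0},{"dx": 0,"dy": 0,"dz": 2,"turn": 0},{"dx": 0,"dy": 0,"dz": 2,"turn": 0},{"dx": 0,"dy": 0,"dz": 2,"turn": 0},{"dx": 0,"dy": 0,"dz": 2,"turn": 0},{"dx": 0,"dy": 0,"dz": 2,"turn": 0},{"dx": 0,"dy": 0,"dz": 1,"turn": 0},{"dx": 0,"dy": 0,"dz": 0,"turn": 0},{"dx": 0,"dy": 0,"dz": 0,"turn": 0}])

```text
time: 4.62
tool_pos: [0.6226, -0.1315, 0.2128]
tcp_rot: [-3.141, 0.073, 0.001]
wrist_force: [-0.4, -0.4, -3.2]
width: 0.105
```

```bash
python3 - <<'E'
from h import *
s=st(); g=s['tool_pos']
# desired: bin centre a=-90, stand y -65 (b=-48); assume bin centre = TCP xy
for a in(-95,-75):
    P=c+a/1e3*X+(-48)/1e3*D; print(a,P.round(4),'delta cm',((P-g[:2])*100).round(2))
for n in('side','scene'):
    p,d=grab(n); W,q=cloud(n)
    m=(W[...,2]>.1)&(W[...,2]<.3)&(abs(W[...,0]-g[0])<.08)&(abs(W[...,1]-g[1])<.09)
    i=q.astype(int); 
    z0=g[2]
    P=W[m]; P=P[P[:,2]<z0]; print(n,len(P),'z below tcp pct',(np.percentile(P[:,2],[1,50,99])-z0).round(4))
E
```

```text
t 4.62 tcp [ 0.6226 -0.1315  0.2128] yaw 87.35 z [-0.  0. -1.] F [-0.37 -0.44 -3.23] T [ 0.    0.03 -0.04] w 0.105 stand a,y mm -448.4 -3.5
-95 [0.6186 0.2272] delta cm [-0.4  35.86]
-75 [0.6149 0.2468] delta cm [-0.77 37.83]
side 941 z below tcp pct [-0.062  -0.0206 -0.001 ]
scene 1349 z below tcp pct [-0.0643 -0.0332 -0.0013]
```

Gripped (width 0.105, about 3.2 N weight) and level; underside ≈ TCP z − 0.064. Now to the stand's open stretch, turning +0.229.

Request:
jog_arm(motion=[{"dx": -0.1,"dy": 2,"dz": 0,"turn": 0.02},{"dx": 0,"dy": 3.2,"dz": 0,"turn": 0.02},{"dx": -0.1,"dy": 3.5,"dz": 0,"turn": 0.02},{"dx": 0,"dy": 3.5,"dz": 0,"turn": 0.02},{"dx": 0,"dy": 3.5,"dz": 0,"turn": 0.02},{"dx": 0,"dy": 3.5,"dz": 0,"turn": 0.02},{"dx": -0.1,"dy": 3.5,"dz": 0,"turn": 0.02},{"dx": 0,"dy": 3.5,"dz": 0,"turn": 0.02},{"dx": 0,"dy": 3.5,"dz": 0,"turn": 0.02},{"dx": -0.1,"dy": 3,"dz": 0,"turn": 0.02},{"dx": 0,"dy": 2,"dz": 0,"turn": 0.02},{"dx": 0,"dy": 0,"dz": 0,"turn": 0.009}])

```text
time: 5.72
tool_pos: [0.6172, 0.2198, 0.2107]
tcp_rot: [-3.126, -0.294, 0.005]
wrist_force: [1.1, -0.4, -3.0]
width: 0.106
```

Request:
jog_arm(motion=[{"dx": 0,"dy": 0,"dz": 0,"turn": 0},{"dx": 0,"dy": 0,"dz": 0,"turn": 0},{"dx": 0,"dy": 0,"dz": 0,"turn": 0}])

```text
time: 5.97
tool_pos: [0.6185, 0.2143, 0.2122]
tcp_rot: [3.128, 0.285, -0.003]
wrist_force: [-0.3, 0.2, -2.6]
width: 0.106
```

```bash
python3 - <<'E'
from h import *
s=st()
p,d=grab('scene'); q=grab('wrist')[0]
A=cv2.resize(p[110:290,300:480,::-1],(400,400),interpolation=cv2.INTER_CUBIC); B=cv2.resize(q[:,:,::-1],(400,300))
cv2.imwrite('pics/s2.png',np.hstack([A,cv2.copyMakeBorder(B,0,100,0,0,0)]))
W,q=cloud('wrist'); S=W[(W[...,2]>.15)&(W[...,2]<.222)]
a=(S[:,:2]-c)@X*1e3; b=(S[:,:2]-c)@D*1e3-17; z=S[:,2]*1e3
for z0 in(172,184,192,205,212):
    m=(abs(z-z0)<4)&(abs(a)<25)&(b>-170)&(b<130)
    if m.sum()>10: print(z0,m.sum(),np.percentile(a[m],[5,25,50,75,95]).round(1),np.polyfit(b[m],a[m],1))
tb=(abs(a+95)<25)&(z<212)
print('flangish',np.percentile(a[(a<-20)&(a>-60)],[5,50,95]) if ((a<-20)&(a>-60)).any() else None)
E
```

```text
t 5.97 tcp [0.6185 0.2143 0.2122] yaw 100.4 z [-0.002 -0.001 -1.   ] F [-0.26  0.24 -2.56] T [-0.04 -0.   -0.  ] w 0.106 stand a,y mm -107.7 -62.6
172 2481 [-11.4 -10.2  -7.5  -0.2   0.3] [-6.21690320e-04 -5.25545092e+00]
184 1481 [-2.3 -0.5 -0.2  0.1  0.5] [0.00467903 0.10631399]
192 1546 [-0.9 -0.5 -0.2  0.1  0.5] [ 0.00096162 -0.08374073]
205 1769 [-0.9 -0.5 -0.2  0.2  0.6] [ 0.00055517 -0.10249178]
212 2895 [-0.8 -0.3  0.2  1.6  5. ] [3.58056954e-04 9.42451641e-01]
flangish [-59.51167561 -53.65115747 -47.43498815]
```

View pics/s2.png

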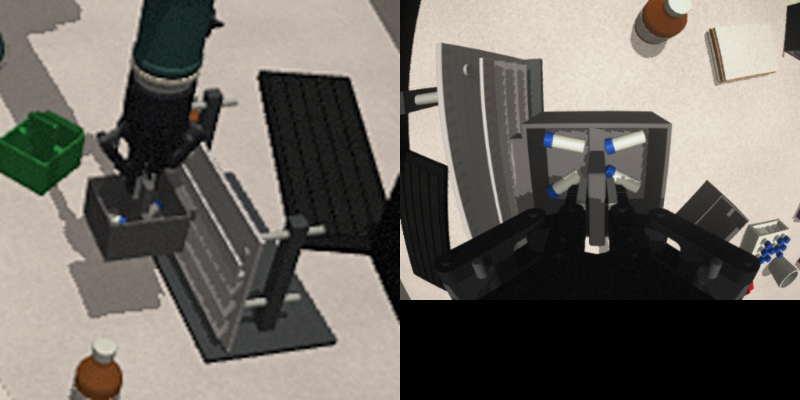

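Left: bin in front of the open stretch. Right: lip parallel to the plate. Wrist depth puts the plate face at a = −0.2 mm with slope ~0.001, tongue front at −11, bin yaw 100.4°. Approach with the flange above the tongue, then touch gently.

Request:
jog_arm(motion=[{"dx": -0.18,"dy": 1.0,"dz": 0,"turn": 0},{"dx": -0.18,"dy": 1.0,"dz": 0,"turn": 0},{"dx": -0.18,"dy": 1.0,"dz": 0,"turn": 0},{"dx": -0.11,"dy": 0.6,"dz": 0,"turn": 0},{"dx": -0.07,"dy": 0.4,"dz": 0,"turn": 0},{"dx": 0,"dy": 0,"dz": 0,"turn": 0},{"dx": 0,"dy": 0,"dz": 0,"turn": 0},{"dx": 0,"dy": 0,"dz": 0,"turn": 0}])

```text
time: 6.73
tool_pos: [0.6116, 0.2555, 0.2132]
tcp_rot: [3.128, 0.287, -0.0]
wrist_force: [-0.8, -0.6, -2.4]
width: 0.102
```

```bash
python3 -c "
from h import *
st()"
```

```text
t 6.73 tcp [0.6116 0.2555 0.2132] yaw 100.49 z [-0. -0. -1.] F [-0.81 -0.56 -2.39] T [-0.06  0.03  0.  ] w 0.102 stand a,y mm -65.9 -63.3
```

Now 0.5 mm steps.

Request:
jog_arm(motion=[{"dx": -0.02,"dy": 0.1,"dz": 0,"turn": 0},{"dx": -0.02,"dy": 0.1,"dz": 0,"turn": 0},{"dx": -0.01,"dy": 0.05,"dz": 0,"turn": 0},{"dx": -0.01,"dy": 0.05,"dz": 0,"turn": 0},{"dx": 0,"dy": 0,"dz": 0,"turn": 0},{"dx": 0,"dy": 0,"dz": 0,"turn": 0}])

```text
time: 7.23
tool_pos: [0.6111, 0.2584, 0.2133]
tcp_rot: [3.128, 0.287, 0.0]
wrist_force: [-0.1, 0.2, -3.1]
width: 0.108
```

Request:
jog_arm(motion=[{"dx": -0.01,"dy": 0.05,"dz": 0,"turn": 0},{"dx": 0,"dy": 0,"dz": 0,"turn": 0},{"dx": 0,"dy": 0,"dz": 0,"turn": 0}])

```text
time: 7.48
tool_pos: [0.611, 0.259, 0.2133]
tcp_rot: [3.128, 0.287, 0.0]
wrist_force: [0.3, 0.2, -2.8]
width: 0.108
```

Request:
jog_arm(motion=[{"dx": -0.01,"dy": 0.05,"dz": 0,"turn": 0},{"dx": 0,"dy": 0,"dz": 0,"turn": 0},{"dx": 0,"dy": 0,"dz": 0,"turn": 0}])

```text
time: 7.73
tool_pos: [0.6109, 0.2596, 0.2133]
tcp_rot: [3.128, 0.287, -0.0]
wrist_force: [-0.1, 0.9, -3.1]
width: 0.104
```

```bash
python3 -c "
from h import *
st()"
```

```text
t 7.73 tcp [0.6109 0.2596 0.2133] yaw 100.47 z [-0. -0. -1.] F [-0.05  0.86 -3.05] T [-0.04  0.03  0.  ] w 0.104 stand a,y mm -61.8 -63.3
```

Request:
jog_arm(motion=[{"dx": -0.01,"dy": 0.05,"dz": 0,"turn": 0},{"dx": 0,"dy": 0,"dz": 0,"turn": 0},{"dx": 0,"dy": 0,"dz": 0,"turn": 0}])

```text
time: 7.98
tool_pos: [0.6108, 0.26, 0.2133]
tcp_rot: [3.128, 0.287, 0.0]
wrist_force: [-0.6, 0.2, -2.9]
width: 0.106
```

Request:
jog_arm(motion=[{"dx": -0.01,"dy": 0.05,"dz": 0,"turn": 0},{"dx": 0,"dy": 0,"dz": 0,"turn": 0},{"dx": 0,"dy": 0,"dz": 0,"turn": 0}])

```text
time: 8.23
tool_pos: [0.6108, 0.2601, 0.2133]
tcp_rot: [3.128, 0.286, 0.0]
wrist_force: [0.4, -2.5, -2.2]
width: 0.103
```

Contact felt (−2.5 N) at a ≈ −61.2 mm, matching the depth estimate. Back off and lower to just above the tongue.

Request:
jog_arm(motion=[{"dx": 0.02,"dy": -0.1,"dz": 0,"turn": 0},{"dx": 0.02,"dy": -0.1,"dz": 0,"turn": 0},{"dx": 0,"dy": 0,"dz": -0.5,"turn": 0},{"dx": 0,"dy": 0,"dz": -0.5,"turn": 0},{"dx": 0,"dy": 0,"dz": -0.5,"turn": 0},{"dx": 0,"dy": 0,"dz": 0,"turn": 0},{"dx": 0,"dy": 0,"dz": 0,"turn": 0}])

```text
time: 8.82
tool_pos: [0.6104, 0.2584, 0.1971]
tcp_rot: [3.128, 0.287, -0.003]
wrist_force: [0.3, 0.4, -3.2]
width: 0.105
```

```bash
python3 -c "
from h import *
st()"
```

```text
t 8.82 tcp [0.6104 0.2584 0.1971] yaw 100.47 z [-0.002 -0.001 -1.   ] F [ 0.33  0.38 -3.24] T [-0.01  0.03 -0.01] w 0.105 stand a,y mm -62.9 -62.7
```

Request:
jog_arm(motion=[{"dx": 0,"dy": 0,"dz": -0.15,"turn": 0},{"dx": 0,"dy": 0,"dz": -0.15,"turn": 0},{"dx": 0,"dy": 0,"dz": -0.15,"turn": 0},{"dx": 0,"dy": 0,"dz": -0.15,"turn": 0},{"dx": 0,"dy": 0,"dz": -0.1,"turn": 0},{"dx": 0,"dy": 0,"dz": 0,"turn": 0}])

```text
time: 9.32
tool_pos: [0.6109, 0.2585, 0.1909]
tcp_rot: [3.128, 0.287, -0.001]
wrist_force: [0.1, 0.1, -3.3]
width: 0.107
```

```bash
python3 -c "
from h import *
st()"
```

```text
t 9.32 tcp [0.6109 0.2585 0.1909] yaw 100.47 z [-0. -0. -1.] F [ 0.07  0.06 -3.25] T [-0.02  0.01  0.04] w 0.107 stand a,y mm -62.9 -63.2
```

Request:
jog_arm(motion=[{"dx": 0,"dy": 0,"dz": -0.15,"turn": 0},{"dx": 0,"dy": 0,"dz": -0.15,"turn": 0},{"dx": 0,"dy": 0,"dz": -0.15,"turn": 0},{"dx": 0,"dy": 0,"dz": -0.15,"turn": 0},{"dx": 0,"dy": 0,"dz": -0.15,"turn": 0},{"dx": 0,"dy": 0,"dz": 0,"turn": 0},{"dx": 0,"dy": 0,"dz": 0,"turn": 0}])

```text
time: 9.9
tool_pos: [0.6109, 0.2585, 0.1835]
tcp_rot: [3.128, 0.287, -0.001]
wrist_force: [-0.4, -0.3, -2.7]
width: 0.102
```

Request:
jog_arm(motion=[{"dx": 0,"dy": 0,"dz": -0.1,"turn": 0},{"dx": 0,"dy": 0,"dz": -0.1,"turn": 0},{"dx": 0,"dy": 0,"dz": -0.1,"turn": 0},{"dx": 0,"dy": 0,"dz": 0,"turn": 0},{"dx": 0,"dy": 0,"dz": 0,"turn": 0}])

```text
time: 10.32
tool_pos: [0.611, 0.2585, 0.1807]
tcp_rot: [3.128, 0.287, -0.0]
wrist_force: [-0.3, -0.4, -2.3]
width: 0.105
```

```bash
python3 -c "
from h import *
st()"
```

```text
t 10.32 tcp [0.611  0.2585 0.1807] yaw 100.47 z [-0. -0. -1.] F [-0.27 -0.42 -2.34] T [-0.01  0.01  0.03] w 0.105 stand a,y mm -62.8 -63.3
```

Request:
jog_arm(motion=[{"dx": 0,"dy": 0,"dz": -0.1,"turn": 0},{"dx": 0,"dy": 0,"dz": -0.05,"turn": 0},{"dx": 0,"dy": 0,"dz": 0,"turn": 0},{"dx": 0,"dy": 0,"dz": 0,"turn": 0}])

```text
time: 10.65
tool_pos: [0.611, 0.2585, 0.1792]
tcp_rot: [3.128, 0.287, -0.0]
wrist_force: [0.5, 0.2, -2.9]
width: 0.11
```

Request:
jog_arm(motion=[{"dx": 0,"dy": 0,"dz": -0.05,"turn": 0},{"dx": 0,"dy": 0,"dz": -0.05,"turn": 0},{"dx": 0,"dy": 0,"dz": 0,"turn": 0},{"dx": 0,"dy": 0,"dz": 0,"turn": 0}])

```text
time: 10.98
tool_pos: [0.611, 0.2585, 0.1782]
tcp_rot: [3.128, 0.287, -0.0]
wrist_force: [0.8, 0.9, -2.3]
width: 0.103
```

Request:
jog_arm(motion=[{"dx": 0,"dy": 0,"dz": -0.05,"turn": 0},{"dx": 0,"dy": 0,"dz": -0.05,"turn": 0},{"dx": 0,"dy": 0,"dz": 0,"turn": 0},{"dx": 0,"dy": 0,"dz": 0,"turn": 0}])

```text
time: 11.32
tool_pos: [0.6112, 0.2585, 0.1778]
tcp_rot: [-3.128, -0.287, -0.001]
wrist_force: [-0.8, -0.0, 1.6]
width: 0.103
```

Request:
jog_arm(motion=[{"dx": 0,"dy": 0,"dz": -0.05,"turn": 0},{"dx": 0,"dy": 0,"dz": 0,"turn": 0},{"dx": 0,"dy": 0,"dz": 0,"turn": 0}])

```text
time: 11.57
tool_pos: [0.6113, 0.2585, 0.1777]
tcp_rot: [-3.128, -0.287, -0.001]
wrist_force: [-2.1, -3.0, 4.3]
width: 0.107
```

```bash
python3 -c "
from h import *
st()"
```

```text
t 11.57 tcp [0.6113 0.2585 0.1777] yaw 100.48 z [ 0.001  0.    -1.   ] F [-2.08 -2.98  4.25] T [-0.02  0.48  0.1 ] w 0.107 stand a,y mm -62.9 -63.6
```

Seated on the louvre (≈7 N at underside 113.7 mm, as predicted). Lift 2.5 mm off the preload, and slide slowly toward the keeper.

Request:
jog_arm(motion=[{"dx": 0,"dy": 0,"dz": 0.1,"turn": 0},{"dx": 0,"dy": 0,"dz": 0.15,"turn": 0},{"dx": -0.1,"dy": -0.018,"dz": 0,"turn": 0},{"dx": -0.295,"dy": -0.055,"dz": 0,"turn": 0},{"dx": -0.295,"dy": -0.055,"dz": 0,"turn": 0},{"dx": -0.295,"dy": -0.055,"dz": 0,"turn": 0},{"dx": -0.295,"dy": -0.055,"dz": 0,"turn": 0},{"dx": -0.295,"dy": -0.055,"dz": 0,"turn": 0}])

```text
time: 12.23
tool_pos: [0.5948, 0.2555, 0.1791]
tcp_rot: [3.128, 0.287, -0.001]
wrist_force: [-0.1, 0.1, -2.6]
width: 0.101
```

```bash
python3 -c "
from h import *
st()"
```

```text
t 12.23 tcp [0.5948 0.2555 0.1791] yaw 100.48 z [-0. -0. -1.] F [-0.06  0.07 -2.6 ] T [-0.08 -0.04  0.02] w 0.101 stand a,y mm -62.8 -46.8
```

Request:
jog_arm(motion=[{"dx": -0.393,"dy": -0.073,"dz": 0,"turn": 0},{"dx": -0.393,"dy": -0.073,"dz": 0,"turn": 0},{"dx": -0.393,"dy": -0.073,"dz": 0,"turn": 0},{"dx": -0.393,"dy": -0.073,"dz": 0,"turn": 0},{"dx": -0.393,"dy": -0.073,"dz": 0,"turn": 0},{"dx": -0.393,"dy": -0.073,"dz": 0,"turn": 0},{"dx": -0.393,"dy": -0.073,"dz": 0,"turn": 0},{"dx": -0.393,"dy": -0.073,"dz": 0,"turn": 0},{"dx": -0.393,"dy": -0.073,"dz": 0,"turn": 0},{"dx": -0.393,"dy": -0.073,"dz": 0,"turn": 0}])

```text
time: 13.07
tool_pos: [0.5557, 0.2482, 0.1794]
tcp_rot: [-3.128, -0.287, -0.0]
wrist_force: [-0.8, 0.3, -2.7]
width: 0.107
```

```bash
python3 -c "
from h import *
st()"
```

```text
t 13.07 tcp [0.5557 0.2482 0.1794] yaw 100.47 z [ 0.  0. -1.] F [-0.77  0.3  -2.71] T [0.02 0.01 0.01] w 0.107 stand a,y mm -62.8 -7.0
```

Request:
jog_arm(motion=[{"dx": -0.393,"dy": -0.073,"dz": 0,"turn": 0},{"dx": -0.393,"dy": -0.073,"dz": 0,"turn": 0},{"dx": -0.393,"dy": -0.073,"dz": 0,"turn": 0},{"dx": -0.393,"dy": -0.073,"dz": 0,"turn": 0},{"dx": -0.393,"dy": -0.073,"dz": 0,"turn": 0},{"dx": -0.393,"dy": -0.073,"dz": 0,"turn": 0},{"dx": -0.393,"dy": -0.073,"dz": 0,"turn": 0},{"dx": -0.393,"dy": -0.073,"dz": 0,"turn": 0},{"dx": -0.393,"dy": -0.073,"dz": 0,"turn": 0},{"dx": -0.393,"dy": -0.073,"dz": 0,"turn": 0},{"dx": -0.393,"dy": -0.073,"dz": 0,"turn": 0},{"dx": -0.393,"dy": -0.073,"dz": 0,"turn": 0}])

```text
time: 14.07
tool_pos: [0.5085, 0.2394, 0.1793]
tcp_rot: [-3.128, -0.287, -0.0]
wrist_force: [0.2, -0.1, -2.7]
width: 0.106
```

Request:
jog_arm(motion=[{"dx": -0.393,"dy": -0.073,"dz": 0,"turn": 0},{"dx": -0.393,"dy": -0.073,"dz": 0,"turn": 0},{"dx": -0.2,"dy": -0.037,"dz": 0,"turn": 0},{"dx": -0.2,"dy": -0.037,"dz": 0,"turn": 0},{"dx": -0.1,"dy": -0.019,"dz": 0,"turn": 0},{"dx": 0,"dy": 0,"dz": 0,"turn": 0},{"dx": 0,"dy": 0,"dz": 0,"turn": 0}])

```text
time: 14.65
tool_pos: [0.4962, 0.2372, 0.1793]
tcp_rot: [-3.128, -0.287, -0.0]
wrist_force: [-0.6, -0.7, -3.7]
width: 0.106
```

```bash
python3 - <<'E'
from h import *
s=st(); g=s['tool_pos']
# stop face & tab from wrist cloud
q=grab('wrist')[0]; cv2.imwrite('pics/w3.png',cv2.resize(q[:,:,::-1],(640,480)))
W,q=cloud('wrist'); S=W[np.isfinite(W[...,0])]
a=(S[:,:2]-c)@X*1e3; b=(S[:,:2]-c)@D*1e3-17; z=S[:,2]*1e3
m=(z>183)&(z<194)&(a<-20)&(a>-55)&(b>90)&(b<150); print('stop',m.sum(),np.percentile(b[m],[1,5,50]) if m.any() else '')
m=(z>168)&(z<180)&(a<-5)&(a>-120); print('rim y range',m.sum(),np.percentile(b[m],[1,5,95,99]) if m.any() else '')
E
```

```text
t 14.65 tcp [0.4962 0.2372 0.1793] yaw 100.47 z [ 0.  0. -1.] F [-0.59 -0.69 -3.75] T [0.01 0.01 0.01] w 0.106 stand a,y mm -62.9 53.5
stop 0 
rim y range 5466 [-73.75708416 -58.20021379  59.3031039   70.98775529]
```

Request:
jog_arm(motion=[{"dx": -0.1,"dy": -0.018,"dz": 0,"turn": 0},{"dx": -0.1,"dy": -0.018,"dz": 0,"turn": 0},{"dx": -0.1,"dy": -0.019,"dz": 0,"turn": 0},{"dx": -0.1,"dy": -0.018,"dz": 0,"turn": 0},{"dx": -0.1,"dy": -0.019,"dz": 0,"turn": 0},{"dx": -0.1,"dy": -0.018,"dz": 0,"turn": 0},{"dx": 0,"dy": 0,"dz": 0,"turn": 0},{"dx": 0,"dy": 0,"dz": 0,"turn": 0}])

```text
time: 15.37
tool_pos: [0.4899, 0.236, 0.1793]
tcp_rot: [-3.128, -0.287, -0.0]
wrist_force: [-0.2, -1.5, -3.0]
width: 0.107
```

Request:
jog_arm(motion=[{"dx": -0.1,"dy": -0.018,"dz": 0,"turn": 0},{"dx": -0.05,"dy": -0.01,"dz": 0,"turn": 0},{"dx": 0,"dy": 0,"dz": 0,"turn": 0},{"dx": 0,"dy": 0,"dz": 0,"turn": 0}])

```text
time: 15.7
tool_pos: [0.4885, 0.2358, 0.1793]
tcp_rot: [-3.128, -0.287, -0.0]
wrist_force: [-1.3, 0.5, -2.6]
width: 0.107
```

Request:
jog_arm(motion=[{"dx": -0.05,"dy": -0.009,"dz": 0,"turn": 0},{"dx": -0.05,"dy": -0.009,"dz": 0,"turn": 0},{"dx": 0,"dy": 0,"dz": 0,"turn": 0},{"dx": 0,"dy": 0,"dz": 0,"turn": 0}])

```text
time: 16.03
tool_pos: [0.4875, 0.2356, 0.1793]
tcp_rot: [-3.128, -0.287, 0.0]
wrist_force: [0.3, -0.2, -2.4]
width: 0.101
```

Request:
jog_arm(motion=[{"dx": -0.05,"dy": -0.009,"dz": 0,"turn": 0},{"dx": -0.05,"dy": -0.009,"dz": 0,"turn": 0},{"dx": 0,"dy": 0,"dz": 0,"turn": 0},{"dx": 0,"dy": 0,"dz": 0,"turn": 0}])

```text
time: 16.37
tool_pos: [0.4865, 0.2354, 0.1793]
tcp_rot: [-3.128, -0.287, -0.0]
wrist_force: [0.6, 0.6, -4.2]
width: 0.106
```

Request:
jog_arm(motion=[{"dx": -0.05,"dy": -0.009,"dz": 0,"turn": 0},{"dx": -0.05,"dy": -0.009,"dz": 0,"turn": 0},{"dx": 0,"dy": 0,"dz": 0,"turn": 0},{"dx": 0,"dy": 0,"dz": 0,"turn": 0}])

```text
time: 16.7
tool_pos: [0.4855, 0.2352, 0.1793]
tcp_rot: [-3.128, -0.287, -0.0]
wrist_force: [0.6, 0.2, -3.1]
width: 0.105
```

```bash
python3 -c "
from h import *
st()"
```

```text
t 16.70 tcp [0.4855 0.2352 0.1793] yaw 100.48 z [ 0.  0. -1.] F [ 0.57  0.17 -3.06] T [-0.    0.03 -0.02] w 0.105 stand a,y mm -62.8 64.4
```

Request:
jog_arm(motion=[{"dx": -0.05,"dy": -0.009,"dz": 0,"turn": 0},{"dx": -0.05,"dy": -0.009,"dz": 0,"turn": 0},{"dx": 0,"dy": 0,"dz": 0,"turn": 0},{"dx": 0,"dy": 0,"dz": 0,"turn": 0}])

```text
time: 17.03
tool_pos: [0.4847, 0.2351, 0.1794]
tcp_rot: [-3.128, -0.287, -0.001]
wrist_force: [1.2, 0.5, -2.9]
width: 0.105
```

Request:
jog_arm(motion=[{"dx": -0.05,"dy": -0.009,"dz": 0,"turn": 0},{"dx": 0,"dy": 0,"dz": 0,"turn": 0},{"dx": 0,"dy": 0,"dz": 0,"turn": 0}])

```text
time: 17.28
tool_pos: [0.4846, 0.235, 0.1795]
tcp_rot: [-3.128, -0.287, -0.002]
wrist_force: [2.6, -0.1, -3.4]
width: 0.109
```

Request:
jog_arm(motion=[{"dx": -0.05,"dy": -0.009,"dz": 0,"turn": 0},{"dx": 0,"dy": 0,"dz": 0,"turn": 0},{"dx": 0,"dy": 0,"dz": 0,"turn": 0}])

```text
time: 17.53
tool_pos: [0.4845, 0.235, 0.1796]
tcp_rot: [-3.128, -0.287, -0.004]
wrist_force: [5.2, -0.2, -5.3]
width: 0.104
```

Against the stop (5 N, stand y ≈ 65). Relieve, then lower onto the louvre.

Request:
jog_arm(motion=[{"dx": 0.12,"dy": 0.022,"dz": 0,"turn": 0},{"dx": 0,"dy": 0,"dz": -0.1,"turn": 0},{"dx": 0,"dy": 0,"dz": -0.05,"turn": 0},{"dx": 0,"dy": 0,"dz": -0.05,"turn": 0},{"dx": 0,"dy": 0,"dz": 0,"turn": 0},{"dx": 0,"dy": 0,"dz": 0,"turn": 0}])

```text
time: 18.03
tool_pos: [0.4847, 0.2352, 0.1777]
tcp_rot: [-3.128, -0.287, -0.0]
wrist_force: [0.9, 0.3, 1.8]
width: 0.103
```

```bash
python3 -c "
from h import *
st()"
```

```text
t 18.03 tcp [0.4847 0.2352 0.1777] yaw 100.47 z [ 0.  0. -1.] F [0.87 0.32 1.76] T [ 0.09 -0.11 -0.04] w 0.103 stand a,y mm -62.7 65.2
```

Request:
jog_arm(motion=[{"dx": 0,"dy": 0,"dz": 0,"turn": 0},{"dx": 0,"dy": 0,"dz": 0,"turn": 0},{"dx": 0,"dy": 0,"dz": 0,"turn": 0},{"dx": 0,"dy": 0,"dz": 0,"turn": 0},{"dx": 0,"dy": 0,"dz": 0,"turn": 0},{"dx": 0,"dy": 0,"dz": 0,"turn": 0}], fingers=3.0)

```text
time: 18.53
tool_pos: [0.4846, 0.2351, 0.1772]
tcp_rot: [3.128, 0.287, -0.001]
wrist_force: [-0.6, -0.3, -0.4]
width: 0.347
```

```bash
python3 - <<'E'
from h import *
st(); q=grab('wrist')[0]; p=grab('scene')[0]
A=cv2.resize(p[90:270,300:480,::-1],(400,400),interpolation=cv2.INTER_CUBIC); B=cv2.resize(q[:,:,::-1],(400,300))
cv2.imwrite('pics/s3.png',np.hstack([A,cv2.copyMakeBorder(B,0,100,0,0,0)]))
E
```

```text
t 18.53 tcp [0.4846 0.2351 0.1772] yaw 100.48 z [-0. -0. -1.] F [-0.65 -0.31 -0.43] T [-0.05 -0.03  0.03] w 0.347 stand a,y mm -62.8 65.3
```

View pics/s3.png

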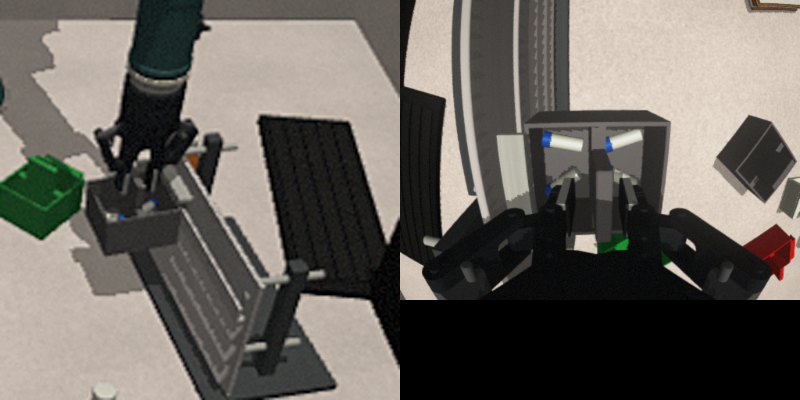

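The bin hangs under the keeper with both fingers off the tab. Withdraw straight up, slowly at first.

Request:
jog_arm(motion=[{"dx": 0,"dy": 0,"dz": 0.5,"turn": 0},{"dx": 0,"dy": 0,"dz": 0.5,"turn": 0},{"dx": 0,"dy": 0,"dz": 1,"turn": 0},{"dx": 0,"dy": 0,"dz": 1,"turn": 0},{"dx": 0,"dy": 0,"dz": 2,"turn": 0},{"dx": 0,"dy": 0,"dz": 2,"turn": 0},{"dx": 0,"dy": 0,"dz": 2,"turn": 0},{"dx": 0,"dy": 0,"dz": 2,"turn": 0},{"dx": 0,"dy": 0,"dz": 2,"turn": 0},{"dx": 0,"dy": 0,"dz": 0,"turn": 0},{"dx": 0,"dy": 0,"dz": 0,"turn": 0},{"dx": 0,"dy": 0,"dz": 0,"turn": 0}])

```text
time: 19.63
tool_pos: [0.4846, 0.235, 0.3073]
tcp_rot: [-3.128, -0.287, -0.0]
wrist_force: [-0.1, -0.4, -0.6]
width: 0.353
```

```bash
python3 - <<'E'
from h import *
st(); q=grab('wrist')[0]; p=grab('scene')[0]; grab('side')
A=cv2.resize(p[90:270,300:480,::-1],(400,400),interpolation=cv2.INTER_CUBIC); B=cv2.resize(q[:,:,::-1],(400,300))
cv2.imwrite('pics/s4.png',np.hstack([A,cv2.copyMakeBorder(B,0,100,0,0,0)]))
for n in('wrist','scene'):
    W,q=cloud(n); S=W[np.isfinite(W[...,0])]
    a=(S[:,:2]-c)@X*1e3; b=(S[:,:2]-c)@D*1e3-17; z=S[:,2]*1e3
    m=(z>196)&(z<215)&(abs(a+62)<25)&(abs(b-65)<45)
    if m.sum()>5: print(n,'tab',m.sum(),cv2.minAreaRect(np.c_[a,b][m].astype(np.float32)),'top z',np.percentile(z[m],[50,95]).round(1))
    m=(z>150)&(z<185)&(a>-125)&(a<-16)&(abs(b-65)<60)
    r=m&(z>160); 
    if r.sum()>5:
        print(n,'rim',r.sum(),'a',np.percentile(a[r],[1,99]).round(1),'b',np.percentile(b[r],[1,99]).round(1))
        for lo,hi in((-116,-106),(-70,-55),(-20,-14)):
            k=(a>lo)&(a<hi)&(abs(b-65)<50)&(z>155)&(z<181); print('  rim z at',lo,k.sum(),np.percentile(z[k],[90]).round(1) if k.any() else '')
E
```

```text
t 19.63 tcp [0.4846 0.235  0.3073] yaw 100.47 z [ 0.  0. -1.] F [-0.13 -0.4  -0.61] T [0.   0.01 0.02] w 0.353 stand a,y mm -62.9 65.3
wrist tab 705 ((-66.43364715576172, 64.93740844726562), (50.17216873168945, 10.471759796142578), 89.86579132080078) top z [205.5 206.8]
wrist rim 2008 a [-114.2  -16.8] b [ 20.1 110.8]
  rim z at -116 548 [167.7]
  rim z at -70 493 [171.7]
  rim z at -20 280 [175.1]
scene tab 60 ((-68.14241790771484, 61.44573211669922), (11.925898551940918, 54.56222915649414), 0.4319901168346405) top z [204.7 208. ]
scene rim 391 a [-115.5  -16.1] b [ 16.9 113.7]
  rim z at -116 63 [168.8]
  rim z at -70 90 [175.9]
  rim z at -20 86 [176.2]
```

View pics/s4.png

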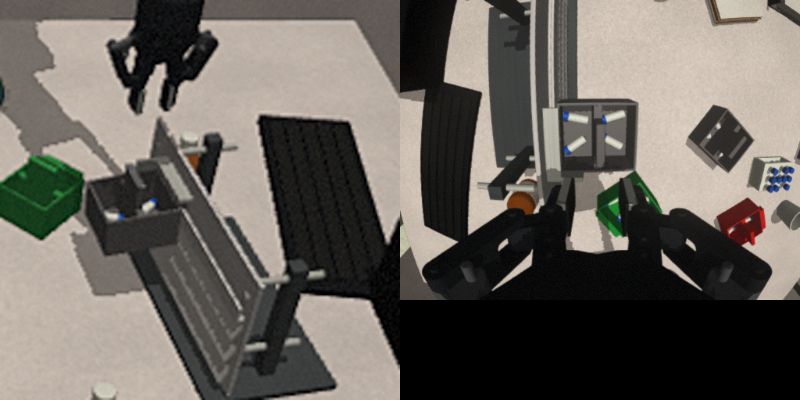

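The bin hangs at stand y ≈ 65 mm with its underside ≈ 112 mm and tilt ≈ 0.08 rad, clear of the gripper. Handing in.

```bash
python3 -c "
from h import *
print(bot.finish_job())"
```

```text
the job is handed in; nothing more can be done
None
```

The hooked bin is hanging on the top louvre against the end stop, released, and the job is handed in at about 20 s of the 64 s allowed. No verdict was reported.

- **Finding the plate:** I gripped the bin by its tab, lifted it and touched the flange lightly to the plate (about 2.5 N). The touch agreed with the depth images to within about 0.5 mm.
- **Hooking on and sliding:** I lowered the lip behind the louvre at y ≈ −63 mm, with about 7 N at seating. I then slid the bin under the keeper until it met the end stop at about 5 N and set it down. The wrist readings stayed well under the 20 N and 25 N limits.
- **Last checks, by wrist camera:**
  - Bin centre at y ≈ 65 mm, underside about 112 mm above the bench.
  - Nose down about 0.08 rad, aligned with the stand to within about 0.01 rad.
  - Gripper about 10 cm above the bin and touching nothing.
- **Disagreement:** the scene camera's coarser fit put the tab centre at y ≈ 61 mm. Its view is lower in resolution, so I trusted the wrist camera and the felt contact with the stop.
- **Bystanders:** I saw no sign that any had moved, but I did not measure their positions again.
- **Refused moves:** the first two move calls were refused because some rows left out keys. They moved nothing.

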